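Load a vial carrier through the sampler's swing flap

ROBOT

A 6-joint arm with a two-finger parallel gripper is mounted at the origin on the work surface. World frame = base frame: x ahead of the robot, y to its left, z up, the work surface at z = 0. Lengths are in mm, angles in degrees, forces in N, time in s.
With the tool pointing down it reaches from about 275 to 850 mm from the base axis. Payload 19 kg.
Tool frame: the origin (TCP) lies at the very end of the fingers, on their centre line; the grasp point (between the pads) lies tcp_to_grasp behind it (tcp_to_grasp is the distance from the TCP to the grasp point, in mm); z points along the fingers, x is the direction in which the jaws open and shut, and the axes are right-handed (so a half turn about z gives the same grasp; the last joint's range is limited). The gripper opens to 85 mm and grips with 20 to 120 N. Pads are 22 mm wide; open, the fingers measure 114 mm over their backs; the gripper's body (76 mm by 85 mm) begins 54 mm behind the grasp point. The pads swing forward as they close: fully open they stand 13 mm farther back than shut.
Start: joints at [-73.912, 8.623, 82.357, -0, 89.026, -7.678], TCP at [231.7, -526.218, 231.267] pointing down, gripper open.
Joint ranges: [-160.23, 160.23], [-39.13, 120.54], [6.94, 153.29], [-79.49, 259.48], [9.18, 160.14], [-161.06, 161.06]. Speed limits (degrees/s): [108.29, 108.29, 127.2, 172.46, 172.46, 172.46].

INTERFACE

Orientations are given as a 3x3 rotation matrix whose columns are the frame's x, y, z axes.
In Python, from plant import sense, camera, hand_in, tcp_to_grasp gives the robot as it stands. The module is installed in compiled form; this text tells all that it offers.
- The arm moves only by the shell command python3 -m crank 'ROWS' [FORCE]. ROWS is JSON, a list of rows, each a list of 7 numbers: the turn, a rotation vector about the tool's x, y, z in degrees, then the shift along the tool's x, y, z in cm, then the gripper command: -1 is fully open, 1 is shut, values between are in proportion. A call has 1 to 10 rows; each row shifts and turns the commanded pose from where the row before left it, along the tool's axes as they then stand; what a row does not reach is not made up. A row lasts 1/8 s, in which the tool goes at most 62.5 mm and 10.7 degrees, less where a joint would pass 70% of its speed; a pose out of reach is approached as far as the arm can. A call is refused whole if a number of a shift passes 6.25 or a number of a turn 10.7, either way. A call with a gripper value outside its range is refused whole. The fingers move at their own pace and stop on an object; FORCE is the grip in N (left out, the last holds). Time passes only in rows, so rows that do not move let the fingers close. It gives the time, the measured TCP pose, the force and the opening at its end, in the units of the state.
- sense(): the state, without advancing time (a new reading comes with each control period).
- camera(name): name is "side" or "top" or "wrist"; returns a dict with "pixels" (400x640x3 uint8, red, green, blue), "depth" (400x640 float32, mm along the optical axis (not along the pixel's ray), 0 where there is no reading), "fx", "fy", "cx", "cy" (pixels), "cam_to_world" (4x4, takes a point from camera to world coordinates); the wrist camera has in their place "tool_from_camera" (4x4, takes a point from camera to tool coordinates, whose origin is the TCP and whose axes are the tool frame's). Camera axes: x right, y up, looking along -z (the intrinsics and any distortion apply to the point x, -y, -z); pixel columns grow to the right and rows downward; lengths in mm; the calibration is good to about 2 mm. The wrist camera is an equidistant fisheye: a pixel r from the principal point sees the ray r / f radians off the axis. A picture is of the moment at which its call begins: read the wrist's pose just before it.
- hand_in(): hands the job in, once; it reports no verdict.
The state is a dict: "time": time; "qpos": joint angles; "qvel": joint speeds; "joint_efforts": joint torques, N m; "tcp_pos": TCP position; "tcp_rot": TCP orientation; "force": force on the tool from outside, world axes, zero at the start; "moment": the same for the moment, N m; "gripper_width": finger opening in mm.
Only numpy, scipy, OpenCV 4.12 (cv2) and the standard library are available. Lean on these libraries where they do the work, as an engineer would, in place of code of your own. Each camera call takes 0.05 s, during which the arm holds its last target.

TASK

Take the blue vial carrier by its orange handle and slide it nose first into the aluminium loading lane, pushing it through the yellow swing flap until it is home on the black rubber stop. Press it there steadily with about 10 N for half a second, never with more than 20 N, then let go and draw back so that the carrier stays on the stop with the flap fallen shut behind it. Do not ram the lane (keep under 25 N) and leave the other things on the bench where they are.

Things in the scene. Friction and masses are not known exactly. Their poses are not given: they have to be found in the camera images.
- carrier_handle (a point): grip point of the loose vial carrier (0.2 to 0.4 kg, on the bench): centre line of its upright orange handle block, 24 mm along x, 18 along y, 46 tall from the bench; the point is 28 above the bench. x points to the carrier's nose, z up. A low bar (12 wide, 8 high) leads ahead to the blue tub of vials; the tub's rear wall is 140 and its nose 220 ahead of this point
- carrier_nose (a point): centre of the flat front face of the carrier's blue tub (80 mm long, 56 wide, 36 high), 18 above the bench, 220 ahead of the handle point; axes as the handle's. The carrier slides with 1 to 3 N of friction
- lane: fixed aluminium lane with a white frame, 82 mm wide, 16 deep, 80 high, with 70 free under its cross bar. Origin on the bench, on the centre line under the flap hinge; x = direction of pushing, along the rails, z up. Rails 22 high, 62 apart inside (3 clear beside the tub), from 35 before the origin to 200 beyond. The carrier slides on the bench itself
- lane_mouth (a point): middle of the lane's open mouth, on the bench, 60 mm before the flap hinge on the centre line; axes as the lane's. Flared guides 22 high narrow from about 75 wide here to the rails
- flap (a joint): striped yellow flap, 57 mm wide, 48 tall; 0 = hanging shut, positive (rad, to 1.5) = swung inwards along the lane's x, the only way it opens. It weighs 90 g and falls shut by itself. It rides over the tub and drops behind it once the tub's rear wall is about 42 past the hinge, as it is on the stop; the handle then stands 64 to 94 before the hinge, outside the frame
- flap_hinge (a point): middle of the flap's hinge line in the white frame, 62 mm above the bench. The shut flap's lower edge is 14 above the bench, so the carrier's bar lies free under it
- lane_end (a point): middle of the lane's closed end, on the bench on the centre line, 200 mm beyond the flap hinge; axes as the lane's. The stop is set anew each time and is NOT measured: its black rubber pad (40 wide, 24 tall, centre 16 above the bench, 9 thick, called pad_c0 in the rules) faces the mouth 126 to 156 beyond the hinge. Find it by feel: it gives 1 mm for 12 N (4 at most), is damped, hardly rebounds
- vial_a: bystander: large clear vial with a silver cap, 23 mm across, 77 tall, standing beside the lane; origin at the centre of its underside
- vial_b: bystander: another such vial, on the lane's other side; origin at the centre of its underside
- caps_tray: bystander: white open tray, 90 x 120 x 30; origin at the centre of its underside
- solvent: bystander: amber bottle, 72 across, 150 tall; origin at the centre of its underside
- beaker: bystander: glass beaker, 68 across, 85 tall; origin at the centre of its underside
- marker: bystander: green marker pen lying down, 12 thick, about 140 long
- septa_jar: bystander: white jar with a blue lid, 56 across, 60 tall; origin at the centre of its underside
Not all that is in view belongs to the job. Of the things that look like the part that bears carrier_handle, the larger one is meant.

How it is judged (in metres and radians):
On the way, in this order (a step that is already met when the one before it is completed fails the run):
1. the carrier's nose has pushed the flap open (value of joint flap above 0.4 rad and x of carrier_nose in the frame of lane above 0.005 m and height (world z) of carrier_nose below 0.03 m), for 0.05 s.
2. the carrier is pressed on the stop with more than 5 N for 0.3 s, the flap down behind it (contact force between carrier and pad_c0 above 5 N and value of joint flap below 0.15 rad), for 0.3 s.
At the end, for the whole second after the job is handed in: The carrier rests let go in the lane, its nose within 3 mm of the rubber pad's face (7.5 mm of its middle) and within 5 mm of the centre line, flat on the bench and at rest, and the flap hangs shut (under 0.12 rad) (x of pad_c0 in the frame of carrier_nose below 0.0075 m and y of carrier_nose in the frame of lane between -0.005 and 0.005 m and height (world z) of carrier_nose between 0.014 and 0.022 m and value of joint flap below 0.12 rad and linear speed of carrier below 0.01 m/s and contact force between the fingers and carrier below 0.1 N); the robot touches nothing.
It fails at once if the stop is pressed by the carrier with more than 20 N (contact force between carrier and pad_c0 above 20 N).
It fails at once if the carrier rams the lane, its frame or its flap with more than 25 N (contact force between carrier and lane above 25 N).
It fails at once if a bystander is moved by more than 20 mm (distance of any of vial_a, vial_b, caps_tray, solvent, beaker, marker, septa_jar from where it was at the start of the episode above 0.02 m).
It also fails if it takes over 54 s, if anything falls off the work surface, if the arm or the gripper's body presses on something with over 40 N, if the wrist force passes 120 N, or if a joint passes its speed limit or range.

## Working session

There is one attempt and no reset: what is moved stays moved. The work goes in short steps, Python scripts to look and compute and a shell command to move; the robot and the scene stay as the last step left them, time stands still between calls to the robot, and variables do not carry over. Pictures are saved under pics/ and viewed, and the job is handed in when it is done.

```bash
mkdir -p pics
python3 - <<'E'
from plant import sense,camera,tcp_to_grasp
import cv2,numpy as np
s=sense();print({k:np.round(v,3).tolist() for k,v in s.items()},tcp_to_grasp)
for n in["side","top","wrist"]:
    c=camera(n);cv2.imwrite(f"pics/{n}0.png",c["pixels"][:,:,::-1]);np.savez(f"{n}0.npz",**c)
    print(n,c["fx"],c["fy"],c["cx"],c["cy"],[k for k in c]);print(np.round(c.get("cam_to_world",c.get("tool_from_camera")),3))
E
```

```text
{'time': 0.0, 'qpos': [-73.911, 8.653, 82.39, 0.001, 89.029, -7.675], 'qvel': [0.072, 0.038, -0.052, -0.01, 0.017, 0.054], 'joint_efforts': [-0.001, -71.305, -57.086, 0.0, 0.009, 0.0], 'tcp_pos': [231.65, -526.012, 230.677], 'tcp_rot': [[0.403, -0.915, -0.0], [-0.915, -0.403, 0.001], [-0.001, -0.0, -1.0]], 'force': [0.341, 0.216, 0.065], 'moment': [0.009, -0.006, 0.052], 'gripper_width': 85.626} 18.700000000000003
side 381.3007218435068 381.3007218435068 323.3634289838312 197.19273706612861 ['pixels', 'depth', 'fx', 'fy', 'cx', 'cy', 'cam_to_world']
[[ 9.87000e-01  1.18000e-01 -1.11000e-01  4.43039e+02]
 [-1.62000e-01  7.35000e-01 -6.59000e-01 -4.88681e+02]
 [ 4.00000e-03  6.68000e-01  7.44000e-01  7.59597e+02]
 [ 0.00000e+00  0.00000e+00  0.00000e+00  1.00000e+00]]
top 369.0935637905924 369.0935637905924 316.47580296550683 204.277881674561 ['pixels', 'depth', 'fx', 'fy', 'cx', 'cy', 'cam_to_world']
[[-4.000000e-03  9.970000e-01 -7.600000e-02  4.826260e+02]
 [-1.000000e+00 -2.000000e-03  2.900000e-02  1.341070e+02]
 [ 2.900000e-02  7.600000e-02  9.970000e-01  1.096774e+03]
 [ 0.000000e+00  0.000000e+00  0.000000e+00  1.000000e+00]]
wrist 309.70691628693146 309.70691628693146 319.7274010474782 197.26777725528763 ['pixels', 'depth', 'fx', 'fy', 'cx', 'cy', 'tool_from_camera']
[[ 1.0000e+00  0.0000e+00  1.0000e-03  9.8200e-01]
 [ 0.0000e+00 -9.4600e-01 -3.2500e-01 -8.3743e+01]
 [ 0.0000e+00  3.2500e-01 -9.4600e-01 -1.4203e+02]
 [ 0.0000e+00  0.0000e+00  0.0000e+00  1.0000e+00]]
```

View pics/side0.png

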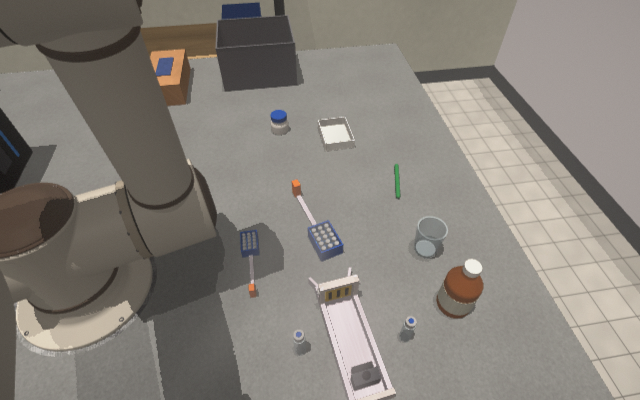

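View pics/top0.png

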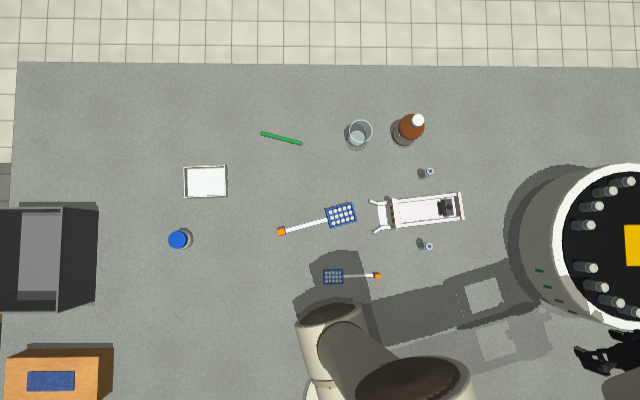

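View pics/wrist0.png

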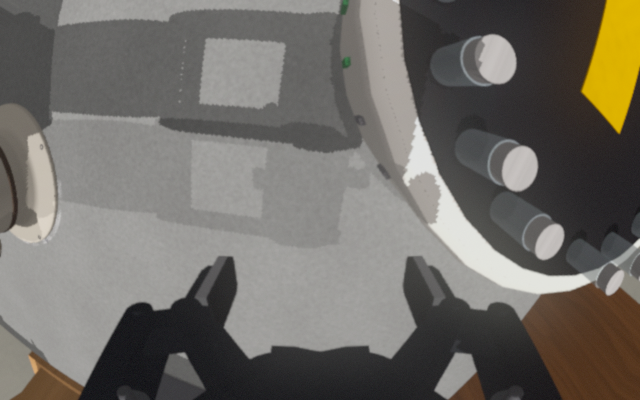

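Run:
```python
import cv2
a=cv2.imread("pics/top0.png")[160:300,260:480];cv2.imwrite("pics/topc.png",cv2.resize(a,None,fx=3.6,fy=3.6,interpolation=cv2.INTER_CUBIC))
a=cv2.imread("pics/side0.png")[170:400,230:480];cv2.imwrite("pics/sidec.png",cv2.resize(a,None,fx=2.6,fy=2.6,interpolation=cv2.INTER_CUBIC))
```

```text
(no output)
```

View pics/topc.png

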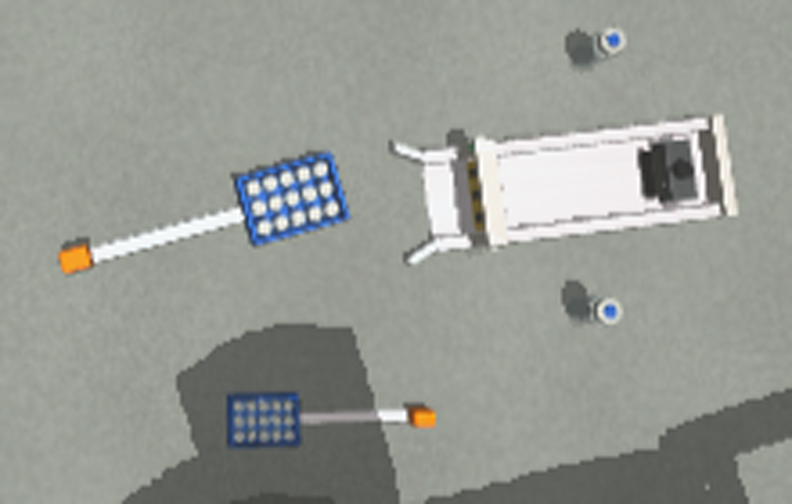

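View pics/sidec.png

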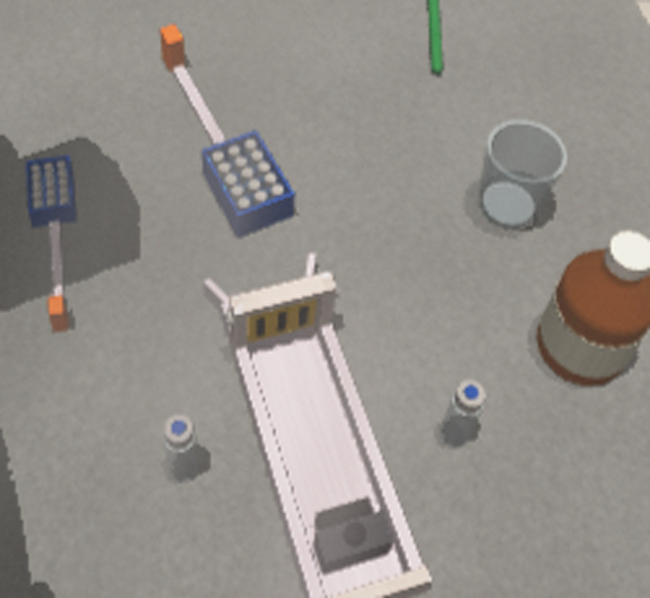

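```bash
cat > h.py <<'E'
import numpy as np,cv2
def ray(c,uv,z):
    uv=np.atleast_2d(uv).astype(float);T=c["cam_to_world"]
    d=np.c_[(uv[:,0]-c["cx"])/c["fx"],-(uv[:,1]-c["cy"])/c["fy"],-np.ones(len(uv))]@T[:3,:3].T
    o=T[:3,3];return o+d*((z-o[2])/d[:,2])[:,None]
def cloud(c):
    v,u=np.indices(c["depth"].shape);D=c["depth"].astype(float);T=c["cam_to_world"]
    p=np.dstack([(u-c["cx"])/c["fx"]*D,-(v-c["cy"])/c["fy"]*D,-D])
    return p@T[:3,:3].T+T[:3,3]
E
python3 - <<'E'
from h import *
for n in["top","side"]:
    c=dict(np.load(n+"0.npz"));P=cloud(c);im=c["pixels"];hsv=cv2.cvtColor(im,cv2.COLOR_RGB2HSV)
    print(n,"bench z",np.median(P[140:160,300:340,2]) if n=="top" else np.median(P[140:180,330:380,2]))
    org=((hsv[...,0]<20)&(hsv[...,1]>170)&(hsv[...,2]>120)).astype(np.uint8)
    blue=((hsv[...,0]>105)&(hsv[...,0]<130)&(hsv[...,1]>100)).astype(np.uint8)
    for nm,m in[("org",org),("blue",blue)]:
        if nm=="blue":m=cv2.morphologyEx(m,cv2.MORPH_CLOSE,np.ones((7,7)))
        k,l,st,ce=cv2.connectedComponentsWithStats(m)
        for i in range(1,k):
            if 25<st[i,4]<3000 and (l[...]==i).any():
                q=P[l==i];zz=q[:,2];t=q[zz>np.percentile(zz,50)]
                print(nm,st[i].tolist(),ce[i].round(1),"top med",np.median(t,0).round(1),"zmax",zz.max().round(1))
                cnt=cv2.findContours((l==i).astype(np.uint8),0,1)[0][0]
                print("   rect",cv2.minAreaRect(cnt))
E
```

```text
top bench z 1.242391237457241
org [403, 125, 20, 13, 132] [413.7 131.9] top med [ 759.5 -162.1  115.6] zmax 1096.8
   rect ((413.00286865234375, 131.76876831054688), (10.644002914428711, 19.843461990356445), 81.25383758544922)
org [276, 228, 9, 8, 48] [280.3 231.5] top med [483.8 203.8  48.4] zmax 50.9
   rect ((280.3500061035156, 231.55001831054688), (5.692099571228027, 7.905693531036377), 71.56504821777344)
blue [325, 202, 32, 26, 549] [340.6 214.7] top med [532.2  32.2  36.3] zmax 42.0
   rect ((340.55657958984375, 214.6981201171875), (19.505197525024414, 28.15891456604004), 74.05460357666016)
blue [168, 231, 19, 18, 272] [177.1 239.4] top med [465.6 488.8  62.4] zmax 1096.8
   rect ((177.0, 239.5), (17.0, 18.0), 90.0)
blue [323, 269, 20, 15, 288] [332.7 276.2] top med [354.5  55.9  26. ] zmax 30.3
   rect ((332.5, 276.0), (14.0, 19.0), 90.0)
blue [27, 371, 47, 20, 876] [ 50.2 380.4] top med [100.7 799.9  84.6] zmax 1096.8
   rect ((49.99586868286133, 380.3637390136719), (18.65810203552246, 46.55438232421875), 88.26429748535156)
side bench z 0.15999687012975983
org [292, 180, 7, 6
[... 360 characters left out ...]
blue [156, 58, 17, 17, 214] [163.7  66. ] top med [ 97.2 804.3  81.9] zmax 84.9
   rect ((163.6764678955078, 65.79412841796875), (12.369316101074219, 19.160314559936523), 14.03624439239502)
blue [271, 110, 15, 12, 139] [277.6 115.1] top med [466.6 488.1  60.2] zmax 62.8
   rect ((278.0, 115.5), (11.0, 14.0), 90.0)
blue [0, 130, 20, 27, 102] [  8.3 142.8] top med [-266.8  438.2  108.3] zmax 759.6
   rect ((8.024392127990723, 143.78050231933594), (31.547101974487305, 5.309908390045166), 51.34019470214844)
blue [325, 234, 18, 18, 52] [336.4 243.8] top med [561.6   1.4  35.9] zmax 38.1
   rect ((334.8951110839844, 245.34390258789062), (10.469934463500977, 20.248456954956055), 32.905242919921875)
```

Run:
```python
from h import *
for n,(u0,u1,v0,v1) in[("top",(365,475,185,240)),("side",(300,400,255,400))]:
    c=dict(np.load(n+"0.npz"));P=cloud(c);sub=P[v0:v1,u0:u1].reshape(-1,3)
    for lo,hi,nm in[(15,28,"rails"),(70,90,"bar"),(30,60,"30-60")]:
        q=sub[(sub[:,2]>lo)&(sub[:,2]<hi)]
        if len(q)<5: continue
        r=cv2.minAreaRect(q[:,:2].astype(np.float32));print(n,nm,len(q),np.round(r[0],1),np.round(r[1],1),round(r[2],2),"z",np.median(q[:,2]).round(1))
        if nm=="bar":
            m=q[:,:2].mean(0);w,V=np.linalg.eigh(np.cov(q[:,:2].T));print("  pca",m,V[:,1],q[:,:2].ptp(0) if hasattr(q,'ptp') else '')
# image edges: rails by ray casting: white mask in top
c=dict(np.load("top0.npz"));im=c["pixels"]
m=(im.min(2)>190).astype(np.uint8)
k,l,st,ce=cv2.connectedComponentsWithStats(m)
for i in range(1,k):
    if st[i,4]>60 and 360<ce[i][0]<480 and 180<ce[i][1]<250: print(st[i],ce[i])
im2=cv2.resize(cv2.cvtColor(im[180:245,365:475],cv2.COLOR_RGB2BGR),None,fx=7,fy=7,interpolation=cv2.INTER_NEAREST);cv2.imwrite("pics/lane.png",im2)
```

```text
top rails 634 [ 542.6 -192.4] [ 97.9 273. ] 6.05 z 23.4
top bar 195 [ 535.7 -116. ] [85.5 17.3] 8.32 z 80.9
  pca [ 535.10883195 -115.6217664 ] [-0.99285756 -0.11930579] 
top 30-60 239 [ 546.8 -216.8] [ 80.7 218.4] 6.76 z 32.4
side rails 1557 [ 515.4 -168.7] [148.  319.5] 4.83 z 21.8
side bar 411 [ 499.4 -145.5] [168.3  54. ] 37.24 z 79.2
  pca [ 529.0876768  -126.77513384] [-0.80397146 -0.59466789] 
side 30-60 591 [ 518.4 -222.6] [143.8 212.5] 6.26 z 36.2
[ 392  193   68   35 1364] [419.91495601 210.38416422]
[458 192   7  28  84] [460.89285714 205.5       ]
[370 200  18  25 195] [381.06666667 211.86153846]
```

View pics/lane.png

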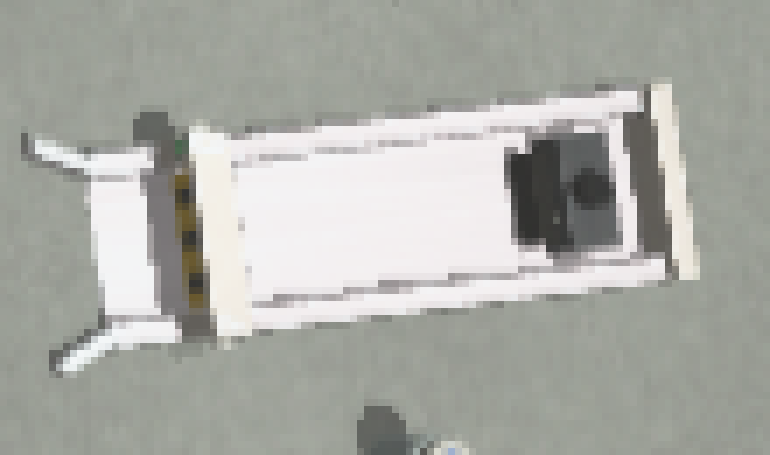

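Run:
```python
from h import *
c=dict(np.load("top0.npz"))
def f(pts,z): return ray(c,np.array(pts)/7+[365-.5,180-.5],z)[:,:2]
A=f([(240,133),(640,92)],22);B=f([(250,332),(665,280)],22)
for L in(A,B):print(L.round(1),np.degrees(np.arctan2(*(L[1]-L[0])[::-1])))
bar=f([(190,128),(228,128),(217,336),(250,336)],80);print("bar",bar.round(1),bar.mean(0))
print("end",f([(650,85),(672,85),(698,278),(680,278)],40).round(1))
print("handle",ray(c,[280.35,231.55],46),"tub",ray(c,[340.6,214.7],36))
```

```text
[[ 580.8 -140.1]
 [ 598.  -310.9]] -84.24780679041356
[[ 497.3 -142.6]
 [ 518.5 -318.9]] -83.13628193268026
bar [[ 577.6 -105.3]
 [ 577.5 -120.6]
 [ 495.  -114.5]
 [ 494.9 -127.6]] [ 536.24630627 -116.99540278]
end [[ 599.  -307.7]
 [ 599.  -317. ]
 [ 518.7 -325.2]
 [ 518.7 -317.6]]
handle [[485.0872046  205.77129853  46.        ]] tub [[532.88562396  33.35125311  36.        ]]
```

Candidates for the handle: orange block at top-view (281,231), on the larger carrier with its tub at (341,215); orange block at (377,275), on the smaller carrier and pointing the wrong way. I choose (281,231), and the crop confirms it is the larger carrier. The flap and bar are at (396,212) and the black stop at (445,207).

I'll turn the tool first, then travel to above the handle.

```bash
python3 -m crank '[[0,0,-10.2,0,0,0,-1],[0,0,-10.2,0,0,0,-1],[0,0,-10.2,0,0,0,-1],[0,0,-10.2,0,0,0,-1],[0,0,-10.2,0,0,0,-1],[0,0,-10.2,0,0,0,-1],[0,0,-10.2,0,0,0,-1],[0,0,-10.2,0,0,0,-1],[0,0,0,1.4,-2,0,-1],[0,0,0,2.2,-3.2,0,-1]]'
python3 -m crank '[[0,0,0,2.8,-4.05,0,-1],[0,0,0,2.8,-4.05,0,-1],[0,0,0,2.8,-4.05,0,-1],[0,0,0,2.8,-4.05,0,-1],[0,0,0,2.8,-4.05,0,-1],[0,0,0,2.8,-4.05,0,-1],[0,0,0,2.8,-4.05,0,-1],[0,0,0,2.8,-4.05,0,-1],[0,0,0,2.8,-4.05,0,-1],[0,0,0,2.8,-4.05,0,-1]]'
python3 -m crank '[[0,0,0,2.8,-4.05,0,-1],[0,0,0,2.8,-4.05,0,-1],[0,0,0,2.6,-3.8,0,-1],[0,0,0,1.7,-2.5,0,-1],[0,0,0,0.6,-0.8,0,-1],[0,0,0,0,0,0,-1],[0,0,0,0,0,0,-1]]'
```

```text
time: 1.4
tcp_pos: [252.5, -466.2, 230.6]
tcp_rot: [[0.965, 0.264, -0.0], [0.264, -0.965, 0.001], [-0.0, -0.001, -1.0]]
force: [0.8, -0.6, 0.8]
gripper_width: 85.1
time: 2.65
tcp_pos: [415.5, -0.2, 231.4]
tcp_rot: [[0.964, 0.265, 0.0], [0.265, -0.964, -0.0], [0.0, 0.0, -1.0]]
force: [0.4, -1.7, -0.3]
gripper_width: 85.3
time: 3.52
tcp_pos: [476.1, 171.6, 231.4]
tcp_rot: [[0.964, 0.264, 0.0], [0.264, -0.964, -0.0], [-0.0, 0.0, -1.0]]
force: [0.4, 0.7, -0.0]
gripper_width: 85.6
```

```bash
cat >> h.py <<'E'
def wray(c,s,uv,z):
    uv=np.atleast_2d(uv).astype(float);x=(uv[:,0]-c["cx"])/c["fx"];y=(uv[:,1]-c["cy"])/c["fx"]
    th=np.hypot(x,y);k=np.sin(th)/np.maximum(th,1e-9)
    d=np.c_[x*k,-y*k,-np.cos(th)]
    T=c["tool_from_camera"];R=np.array(s["tcp_rot"]);d=d@T[:3,:3].T@R.T;o=R@T[:3,3]+np.array(s["tcp_pos"])
    return o+d*((z-o[2])/d[:,2])[:,None]
E
python3 - <<'E'
from plant import *;import pickle,cv2
s=sense();c=camera("wrist");pickle.dump((s,c),open("w1.pkl","wb"))
cv2.imwrite("pics/w1.png",c["pixels"][:,:,::-1])
E
```

```text
(no output)
```

View pics/w1.png

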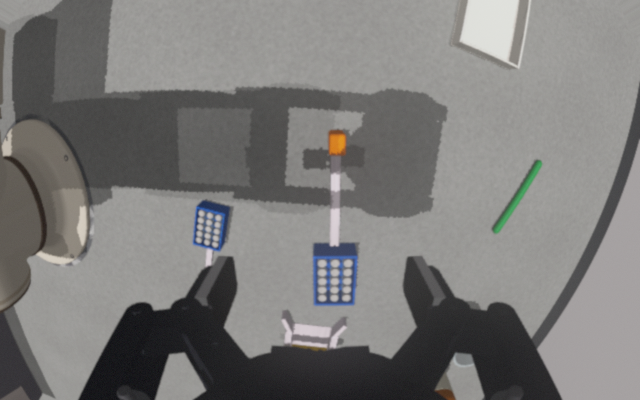

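Run:
```python
import pickle;from h import *
s,c=pickle.load(open("w1.pkl","rb"))
im=c["pixels"];a=im[120:320,280:390,::-1];cv2.imwrite("pics/w1c.png",cv2.resize(a,(440,800)[:2],interpolation=cv2.INTER_NEAREST)[:600])
a=im[120:175,310:370,::-1];cv2.imwrite("pics/w1d.png",cv2.resize(a,None,fx=10,fy=10,interpolation=cv2.INTER_NEAREST))
hsv=cv2.cvtColor(im,cv2.COLOR_RGB2HSV)
blue=((hsv[...,0]>105)&(hsv[...,0]<130)&(hsv[...,1]>100)).astype(np.uint8);blue[:,:300]=0;blue[:,380:]=0
blue=cv2.morphologyEx(blue,cv2.MORPH_CLOSE,np.ones((9,9)))
cn=max(cv2.findContours(blue,0,1)[0],key=cv2.contourArea);print(cv2.boundingRect(cn))
for uv,z in[((313,243),36),((356,243),36),((315,304),36),((355,304),36),((338,140),46)]:print(uv,wray(c,s,uv,z).round(1))
```

```text
(313, 254, 44, 51)
(313, 243) [[492.4  80.6  36. ]]
(356, 243) [[543.4  94.3  36. ]]
(315, 304) [[519.3 -10.9  36. ]]
(355, 304) [[572.5   2.9  36. ]]
(338, 140) [[485.6 210.4  46. ]]
```

View pics/w1d.png

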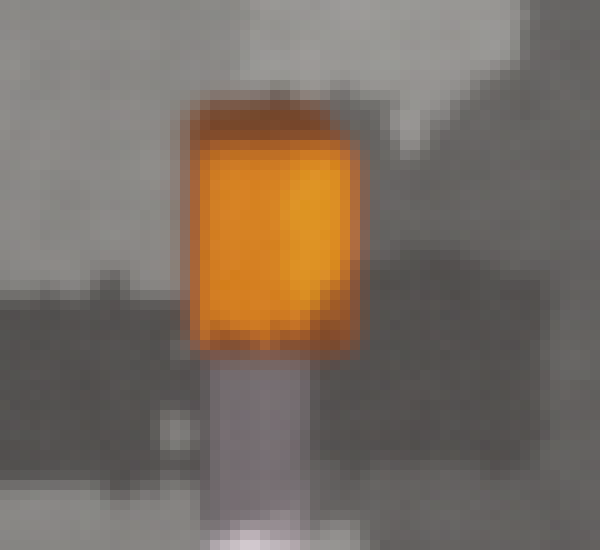

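View pics/w1c.png

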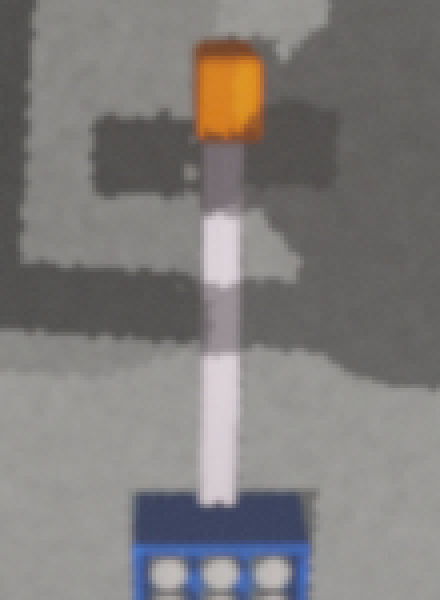

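Run:
```python
import pickle;from h import *
s,c=pickle.load(open("w1.pkl","rb"))
h=wray(c,s,(337.2,144.2),46)[0];f=wray(c,s,[(313.3,255.5),(356.7,255.5),(314.7,304),(355.6,304)],36)
print(h,f.round(1),f.mean(0));d=f.mean(0)-h;print(np.hypot(*d[:2]),np.degrees(np.arctan2(d[1],d[0])))
R=np.array(s["tcp_rot"]);print("tool shift to handle",R.T@(h-s["tcp_pos"]))
```

```text
[486.0442878  205.76551221  46.        ] [[497.3  63.6  36. ]
 [549.8  77.6  36. ]
 [518.9 -11.   36. ]
 [573.3   3.1  36. ]] [534.84309635  33.32880726  36.        ]
179.20865194222205 -74.19872656615894
tool shift to handle [ 18.58415232 -30.30654884 185.40247621]
```

```bash
python3 -m crank '[[0,0,-0.4,0.9,-1.5,2,-1],[0,0,0,0.94,-1.54,3,-1],[0,0,0,0,0,4,-1],[0,0,0,0,0,4,-1],[0,0,0,0,0,2,-1],[0,0,0,0,0,0,-1],[0,0,0,0,0,0,-1]]'
python3 - <<'E'
from plant import *;import cv2
s=sense();c=camera("wrist");print(s["tcp_pos"],s["force"])
cv2.imwrite("pics/w2.png",c["pixels"][:,:,::-1])
E
```

```text
time: 4.45
tcp_pos: [486.4, 206.5, 82.6]
tcp_rot: [[0.963, 0.271, 0.001], [0.271, -0.963, 0.0], [0.002, -0.0, -1.0]]
force: [0.5, 0.3, 0.1]
gripper_width: 85.4
[486.40574696 206.53888669  82.5660334 ] [0.45735205 0.25761244 0.13041466]
```

View pics/w2.png

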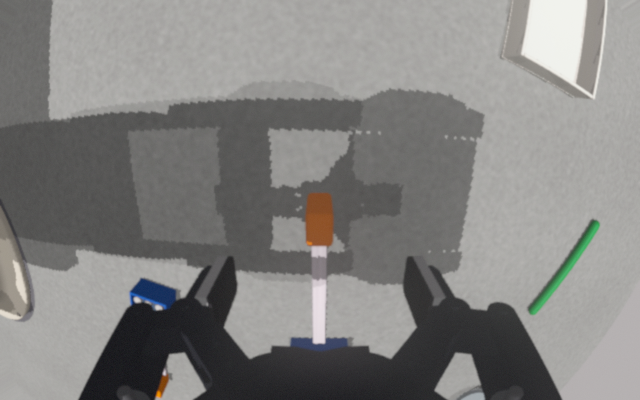

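```bash
python3 -m crank '[[0,0,0,0,0,2.5,-1],[0,0,0,0,0,2.5,-1],[0,0,0,0,0,1.2,-1],[0,0,0,0,0,0.4,0],[0,0,0,0,0,0,0.6],[0,0,0,0,0,0,1],[0,0,0,0,0,0,1],[0,0,0,0,0,0,1],[0,0,0,0,0,0,1],[0,0,0,0,0,0,1]]' 40
python3 - <<'E'
from plant import *;import cv2
s=sense();c=camera("wrist");print(s["force"],s["moment"],s["gripper_width"])
cv2.imwrite("pics/w3.png",c["pixels"][:,:,::-1])
E
```

```text
time: 5.75
tcp_pos: [486.1, 206.9, 16.1]
tcp_rot: [[0.962, 0.272, 0.001], [0.272, -0.962, 0.0], [0.001, -0.0, -1.0]]
force: [-1.6, -1.3, 5.6]
gripper_width: 17.2
[-1.6478103  -1.29261266  5.56965337] [-0.08083077  0.36173503 -0.22157511] 17.152932074028367
```

View pics/w3.png

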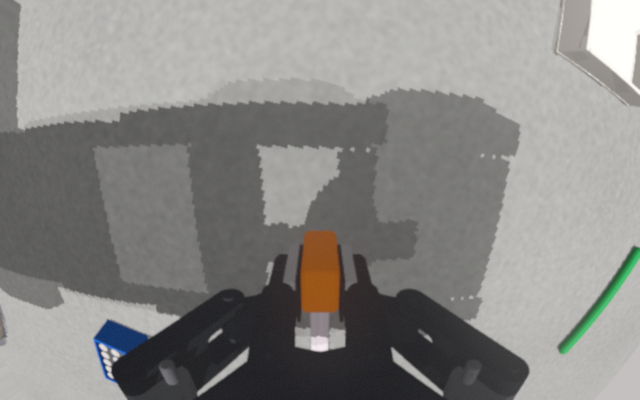

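```bash
python3 -m crank '[[0,0,0,0,0,-0.04,1],[0,0,0,0.3,0.3,0,1],[0,0,0,0.5,0.5,0,1],[0,0,0,0.37,0.5,0,1],[0,0,2,0,0,0,1],[0,0,2.7,0,0,0,1],[0,0,2.7,0,0,0,1],[0,0,2,0,0,0,1],[0,0,0,0,0,0,1],[0,0,0,0,0,0,1]]' 60
python3 - <<'E'
from plant import *;import cv2,pickle
s=sense();print(s["force"],s["moment"],s["gripper_width"])
for n in["top","side"]:
    c=camera(n);pickle.dump((s,c),open(n+"4.pkl","wb"))
    a=c["pixels"][:,:,::-1]
    a=a[170:260,265:475] if n=="top" else a[150:400,250:450]
    k=3.8 if n=="top" else 2.4
    cv2.imwrite(f"pics/{n}4.png",cv2.resize(a,None,fx=k,fy=k,interpolation=cv2.INTER_CUBIC))
E
```

```text
time: 7.05
tcp_pos: [501.1, 197.6, 16.1]
tcp_rot: [[0.994, 0.111, 0.001], [0.111, -0.994, 0.0], [0.001, -0.0, -1.0]]
force: [2.4, -0.2, 6.3]
gripper_width: 16.8
[ 2.35508457 -0.15493495  6.27068309] [ 0.0639821  -0.54964887 -0.146967  ] 16.834431953026353
```

View pics/top4.png

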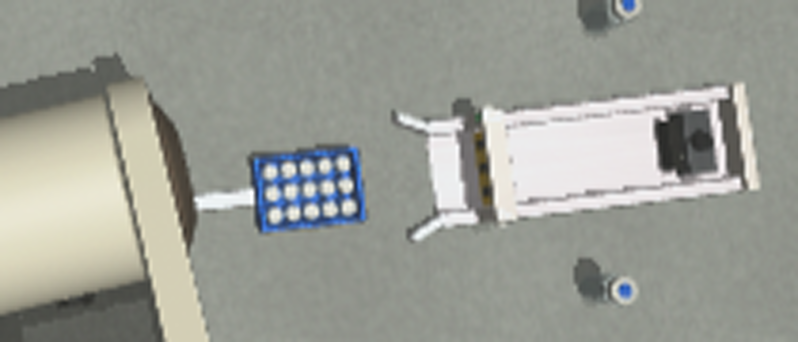

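View pics/side4.png

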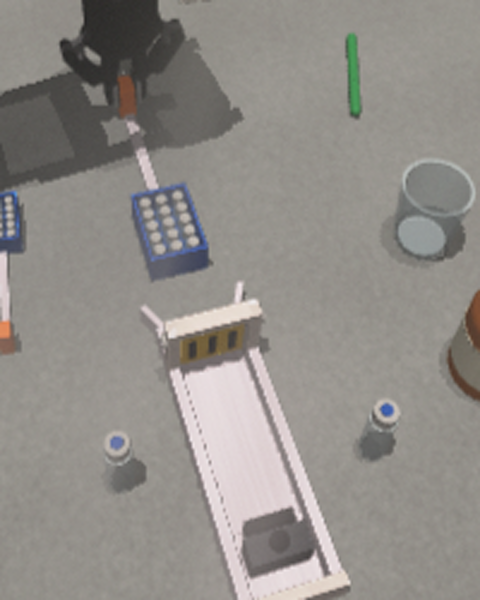

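Run:
```python
import pickle;from h import *
s,c=pickle.load(open("top4.pkl","rb"));im=c["pixels"];hsv=cv2.cvtColor(im,cv2.COLOR_RGB2HSV)
b=((hsv[...,0]>105)&(hsv[...,0]<130)&(hsv[...,1]>100)).astype(np.uint8);b[:,:320]=0;b[:,370:]=0;b[:200]=0;b[240:]=0
b=cv2.morphologyEx(b,cv2.MORPH_CLOSE,np.ones((9,9)))
cn=max(cv2.findContours(b,0,1)[0],key=cv2.contourArea)
w=ray(c,cn[:,0,:],36)[:,:2].astype(np.float32);r=cv2.minAreaRect(w);print(r)
d=np.array([.1115,-.9938]);n=np.array([.9938,.1115]);H=np.array([536.,-116.5])
print("tub centre lat/along",(np.array(r[0])-H)@n,(np.array(r[0])-H)@d, "handle lat",(np.array(s["tcp_pos"])[:2]-H)@n,(np.array(s["tcp_pos"])[:2]-H)@d)
# rails edges from scan columns: brightness profile lines of inner dark seams / outer edges
g=cv2.cvtColor(im,cv2.COLOR_RGB2GRAY).astype(float)
E1=[];E2=[]
for u in range(402,455,4):
    col=g[185:245,u];gr=np.diff(col)
    i=np.argmax(gr[:25]);j=30+np.argmin(gr[30:])
    def sub(k):
        y=np.abs(gr[k-1:k+2]);return k+.5+(y[2]-y[0])/2/(2*y[1]-y[0]-y[2]+1e-9)
    E1.append((u,185+sub(i)));E2.append((u,185+sub(j)))
for E in(E1,E2):
    p=ray(c,E,22)[:,:2];l=cv2.fitLine(p.astype(np.float32),cv2.DIST_HUBER,0,.1,.01).ravel();l=l*np.sign(-l[1]) if 0 else l
    print("edge yaw",np.degrees(np.arctan2(l[1],l[0])),"lat",((p-H)@n).round(1))
```

```text
((519.1280517578125, 18.460037231445312), (56.00182342529297, 81.26713562011719), 6.205886363983154)
tub centre lat/along -1.719298011779786 -136.00450722961426 handle lat 0.2900648090974638 -316.03053914633796
edge yaw -83.24865 lat [40.7 39.6 41.  39.8 41.3 40.1 41.2 40.3 39.4 40.6 39.6 40.8 41.4 41.1]
edge yaw -83.5804 lat [-40.9 -42.1 -40.7 -42.  -40.4 -41.7 -40.2 -41.6 -39.9 -41.3 -39.7 -41.3
 -39.7 -41. ]
```

```bash
python3 -m crank '[[0,0,-0.6,0,0,0,1],[0,0,0,0,0.7,0,1],[0,0,0,0,1,0,1],[0,0,0,0,1,0,1],[0,0,0,0,1,0,1],[0,0,0,0,1,0,1],[0,0,0,0,0.3,0,1],[0,0,0,0,0,0,1]]'
python3 - <<'E'
from plant import *;import cv2,pickle
s=sense();print(s["force"],s["moment"],s["gripper_width"])
c=camera("top");pickle.dump((s,c),open("top5.pkl","wb"));a=c["pixels"][170:260,265:475,::-1]
cv2.imwrite(f"pics/top5.png",cv2.resize(a,None,fx=3.8,fy=3.8,interpolation=cv2.INTER_CUBIC))
E
```

```text
time: 8.15
tcp_pos: [506.8, 148.0, 16.1]
tcp_rot: [[0.993, 0.121, 0.0], [0.121, -0.993, 0.001], [0.0, -0.001, -1.0]]
force: [-0.0, 0.2, 8.7]
gripper_width: 17.5
[-0.01828742  0.16514932  8.67953489] [ 0.20379924 -0.03381687  0.07242492] 17.461306129269335
```

View pics/top5.png

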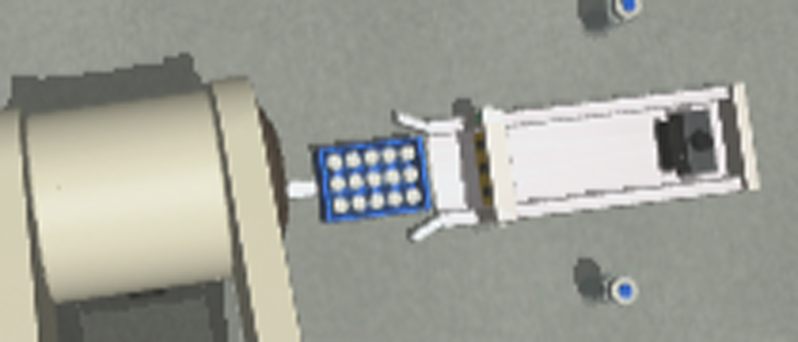

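```bash
cat > m.py <<'E'
import pickle,sys;from h import *
s,c=pickle.load(open(sys.argv[1],"rb"));im=c["pixels"];hsv=cv2.cvtColor(im,cv2.COLOR_RGB2HSV)
b=((hsv[...,0]>105)&(hsv[...,0]<130)&(hsv[...,1]>100)).astype(np.uint8);b[:,:320]=0;b[:,int(sys.argv[2]):]=0;b[:195]=0;b[240:]=0
b=cv2.morphologyEx(b,cv2.MORPH_CLOSE,np.ones((9,9)))
cn=max(cv2.findContours(b,0,1)[0],key=cv2.contourArea)
r=cv2.minAreaRect(ray(c,cn[:,0,:],36)[:,:2].astype(np.float32));print(r)
a=np.radians(-83.45);d=np.array([np.cos(a),np.sin(a)]);n=np.array([-d[1],d[0]]);H=np.array([536.,-116.5])
for nm,p in(("tub",r[0]),("tcp",s["tcp_pos"][:2])):
    q=np.array(p)-H;print(nm,"lat",q@n,"along",q@d)
R=np.array(s["tcp_rot"]);print("tool y yaw",np.degrees(np.arctan2(R[1,1],R[0,1])), "force along/lat",np.array(s["force"])[:2]@d,np.array(s["force"])[:2]@n)
E
python3 m.py top5.pkl 400
```

```text
((527.2874755859375, -30.354827880859375), (56.20912170410156, 82.42477416992188), 6.877495288848877)
tub lat 1.1709441580133955 along -86.57671540824826
tcp lat 1.1554846415746027 along -266.08380083528743
tool y yaw -83.03729184236389 force along/lat -0.16615738669711957 0.0006705712371137674
```

```bash
python3 -m crank '[[0,0,0.3,-0.1,0.3,-0.05,1],[0,0,0,0,0.8,0,1],[0,0,0,0,0.8,0,1],[0,0,0,0,0.8,0,1],[0,0,0,0,0.6,0,1],[0,0,0,0,0.2,0,1],[0,0,0,0,0,0,1]]'
python3 - <<'E'
from plant import *;import cv2,pickle
c=camera("top");s=sense();pickle.dump((s,c),open("top6.pkl","wb"));print(s["force"])
E
python3 m.py top6.pkl 420
```

```text
time: 9.07
tcp_pos: [509.8, 112.5, 16.1]
tcp_rot: [[0.993, 0.116, -0.0], [0.116, -0.993, -0.001], [-0.0, 0.0, -1.0]]
force: [-0.8, -1.8, 0.2]
gripper_width: 17.1
[ 0.46377562 -2.00078053  0.27532742]
((529.1377563476562, -66.0480728149414), (56.46445846557617, 82.46700286865234), 6.46096134185791)
tub lat -1.0623889391573231 along -50.9053894432853
tcp lat 0.05829547520733957 along -230.65064816526828
tool y yaw -83.34307253576259 force along/lat 2.040623799634457 0.23251892679260971
```

```bash
python3 -m crank '[[0,0,0,0.03,0.3,0,1],[0,0,0,0,0.5,0,1],[0,0,0,0,0.5,0,1],[0,0,0,0,0.5,0,1],[0,0,0,0,0.5,0,1],[0,0,0,0,0.5,0,1],[0,0,0,0,0.2,0,1],[0,0,0,0,0,0,1]]'
python3 - <<'E'
from plant import *;import cv2,pickle
s=sense();print(s["force"],s["moment"])
for n in["top","side"]:
    c=camera(n);pickle.dump((s,c),open(n+"7.pkl","wb"))
    a=c["pixels"][:,:,::-1]
    a=a[170:260,265:475] if n=="top" else a[150:400,250:450]
    k=3.8 if n=="top" else 2.4
    cv2.imwrite(f"pics/{n}7.png",cv2.resize(a,None,fx=k,fy=k,interpolation=cv2.INTER_CUBIC))
E
```

```text
time: 10.12
tcp_pos: [513.6, 82.9, 16.2]
tcp_rot: [[0.993, 0.116, -0.0], [0.116, -0.993, -0.0], [-0.0, 0.0, -1.0]]
force: [-0.3, -1.6, -1.5]
gripper_width: 17.8
[-0.30971583 -1.56840773 -1.49251203] [-0.09977608 -0.10474988  0.0714534 ]
```

View pics/top7.png

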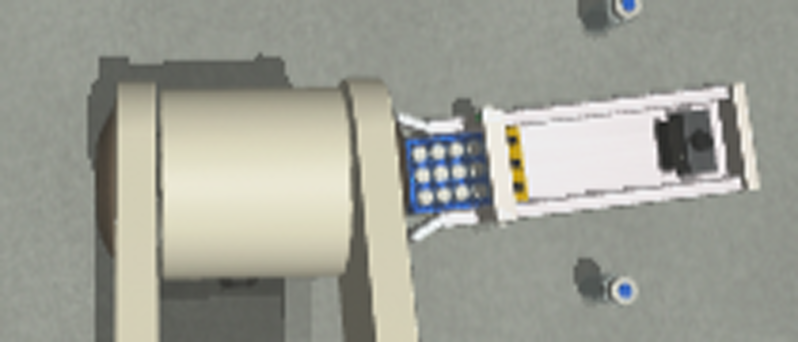

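View pics/side7.png

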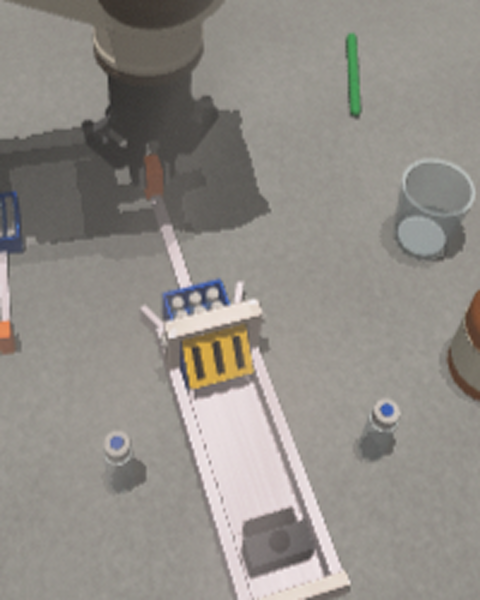

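```bash
python3 -m crank '[[0,0,0,0,0.4,0,1],[0,0,0,0,0.8,0,1],[0,0,0,0,0.8,0,1],[0,0,0,0,0.8,0,1],[0,0,0,0,0.8,0,1],[0,0,0,0,0.8,0,1],[0,0,0,0,0.8,0,1],[0,0,0,0,0.8,0,1],[0,0,0,0,0.4,0,1],[0,0,0,0,0,0,1]]'
python3 - <<'E'
import pickle;from h import *
s,c=pickle.load(open("top7.pkl","rb"))
a=np.radians(-83.45);d=np.array([np.cos(a),np.sin(a)]);n=np.array([-d[1],d[0]]);H=np.array([536.,-116.5])
for uv in[(512,148),(515,243),(545,135)]:
    for z in(4,28,30):
        p=ray(c,np.array(uv)/7+[364.5,179.5],z)[0,:2]-H;print(uv,z,p@d,p@n)
im=c["pixels"];cv2.imwrite("pics/stop.png",cv2.resize(im[190:225,420:470,::-1],None,fx=14,fy=14,interpolation=cv2.INTER_NEAREST))
E
python3 - <<'E'
from plant import *;import cv2,pickle
s=sense();print(s["force"],s["moment"])
for n in["top","side"]:
    c=camera(n);pickle.dump((s,c),open(n+"8.pkl","wb"))
    a=c["pixels"][:,:,::-1]
    a=a[170:260,265:475] if n=="top" else a[220:400,280:420]
    k=3.8 if n=="top" else 3.3
    cv2.imwrite(f"pics/{n}8.png",cv2.resize(a,None,fx=k,fy=k,interpolation=cv2.INTER_CUBIC))
E
```

```text
time: 11.48
tcp_pos: [521.1, 19.2, 16.2]
tcp_rot: [[0.993, 0.116, 0.0], [0.116, -0.993, -0.0], [0.0, 0.0, -1.0]]
force: [0.3, -1.7, -2.1]
gripper_width: 17.2
(512, 148) 4 149.12901679734875 23.024456959734668
(512, 148) 28 140.25204665240528 21.982052329209754
(512, 148) 30 139.51229914032675 21.895185276666087
(515, 243) 4 144.5890151191233 -17.492576855943177
(515, 243) 28 135.81175456513972 -17.645127879575313
(515, 243) 30 135.08031618564112 -17.65784046487805
(545, 135) 4 164.13853340732018 26.916108444861646
(545, 135) 28 154.93191740148134 25.788233586516874
(545, 135) 30 154.16469940099472 25.69424401498812
[ 0.33202631 -1.66453187 -2.11565055] [-0.18214211 -0.15256056 -0.01079092]
```

View pics/stop.png

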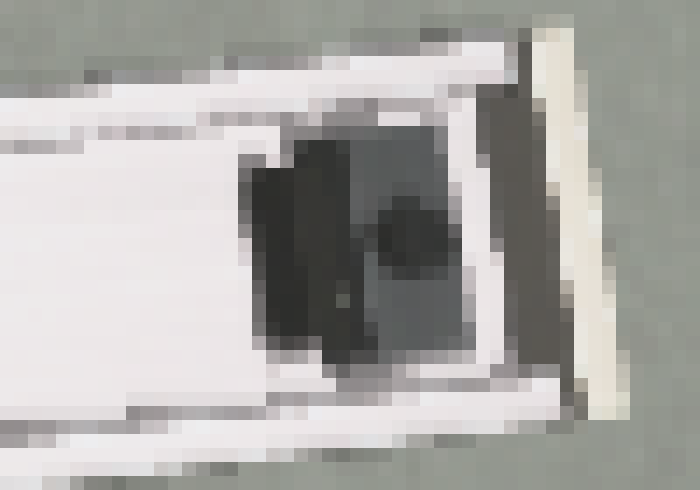

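View pics/side8.png

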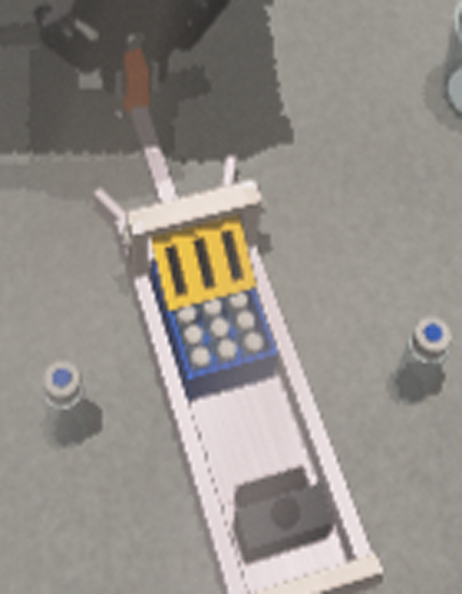

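View pics/top8.png

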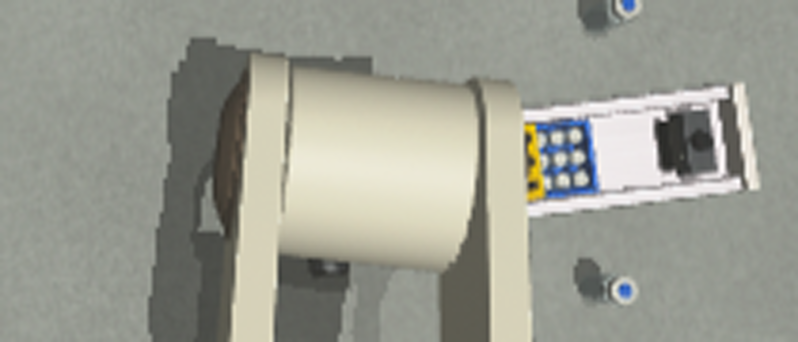

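```bash
python3 -m crank '[[0,0,0,0,0.3,0,1],[0,0,0,0,0.5,0,1],[0,0,0,0,0.5,0,1],[0,0,0,0,0.5,0,1],[0,0,0,0,0.5,0,1],[0,0,0,0,0.5,0,1],[0,0,0,0,0.5,0,1],[0,0,0,0,0.4,0,1],[0,0,0,0,0.1,0,1],[0,0,0,0,0,0,1]]'
python3 -m crank '[[0,0,0,0,0.1,0,1],[0,0,0,0,0.1,0,1],[0,0,0,0,0.1,0,1],[0,0,0,0,0.1,0,1]]'
```

```text
time: 12.82
tcp_pos: [525.5, -18.3, 16.2]
tcp_rot: [[0.993, 0.116, 0.0], [0.116, -0.993, -0.0], [0.0, 0.0, -1.0]]
force: [0.2, -1.1, -2.0]
gripper_width: 17.2
time: 13.32
tcp_pos: [525.9, -22.1, 16.2]
tcp_rot: [[0.993, 0.116, -0.0], [0.116, -0.993, 0.0], [-0.0, -0.0, -1.0]]
force: [0.2, 1.3, -1.9]
gripper_width: 17.0
```

```bash
python3 -m crank '[[0,0,0,0,0.08,0,1],[0,0,0,0,0.08,0,1],[0,0,0,0,0.08,0,1]]'; python3 -m crank '[[0,0,0,0,0.08,0,1],[0,0,0,0,0.08,0,1],[0,0,0,0,0.08,0,1]]'; python3 -m crank '[[0,0,0,0,0.08,0,1],[0,0,0,0,0.08,0,1]]'
```

```text
time: 13.7
tcp_pos: [526.1, -24.5, 16.2]
tcp_rot: [[0.993, 0.116, -0.0], [0.116, -0.993, 0.0], [-0.0, -0.0, -1.0]]
force: [-0.2, 2.0, -2.0]
gripper_width: 17.2
time: 14.08
tcp_pos: [526.4, -26.9, 16.2]
tcp_rot: [[0.993, 0.116, 0.0], [0.116, -0.993, 0.0], [0.0, -0.0, -1.0]]
force: [0.3, 0.8, -2.2]
gripper_width: 16.9
time: 14.32
tcp_pos: [526.6, -28.5, 16.2]
tcp_rot: [[0.993, 0.116, -0.0], [0.116, -0.993, 0.0], [-0.0, -0.0, -1.0]]
force: [0.3, 2.3, -1.4]
gripper_width: 17.2
```

Run:
```python
from plant import *;import cv2,pickle
s=sense();print(s["force"],s["moment"],s["tcp_pos"])
c=camera("side");a=c["pixels"][220:400,280:420,::-1]
cv2.imwrite(f"pics/side9.png",cv2.resize(a,None,fx=3.3,fy=3.3,interpolation=cv2.INTER_CUBIC))
```

```text
[ 0.32762474  2.28234472 -1.38137034] [0.31475274 0.03629411 0.06078454] [526.6034112  -28.48353197  16.20299336]
```

View pics/side9.png

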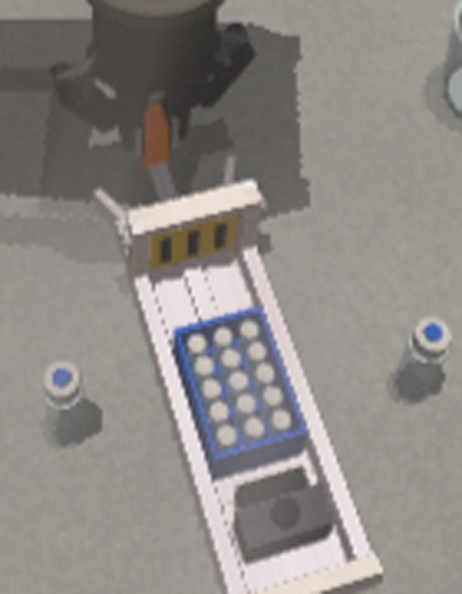

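The side view shows the flap already down (190,240) behind the tub, with a small gap between nose and pad. I keep feeling forward.

```bash
python3 -m crank '[[0,0,0,0,0.08,0,1],[0,0,0,0,0.08,0,1]]'; python3 -m crank '[[0,0,0,0,0.08,0,1],[0,0,0,0,0.08,0,1]]'
```

```text
time: 14.62
tcp_pos: [526.8, -30.1, 16.2]
tcp_rot: [[0.993, 0.116, -0.0], [0.116, -0.993, 0.0], [-0.0, -0.0, -1.0]]
force: [0.2, 1.5, -0.9]
gripper_width: 17.2
time: 14.88
tcp_pos: [527.0, -31.7, 16.2]
tcp_rot: [[0.993, 0.116, -0.0], [0.116, -0.993, 0.0], [-0.0, -0.0, -1.0]]
force: [0.2, 1.8, -1.1]
gripper_width: 17.1
```

```bash
python3 -m crank '[[0,0,0,0,0.06,0,1],[0,0,0,0,0.06,0,1]]'
```

```text
time: 15.12
tcp_pos: [527.1, -32.8, 16.2]
tcp_rot: [[0.993, 0.116, -0.0], [0.116, -0.993, 0.0], [-0.0, -0.0, -1.0]]
force: [0.2, 0.8, -2.0]
gripper_width: 17.1
```

```bash
python3 -m crank '[[0,0,0,0,0.06,0,1],[0,0,0,0,0.06,0,1]]'
```

```text
time: 15.38
tcp_pos: [527.3, -34.0, 16.2]
tcp_rot: [[0.993, 0.116, -0.0], [0.116, -0.993, 0.0], [-0.0, -0.0, -1.0]]
force: [0.2, 2.1, -1.8]
gripper_width: 17.1
```

```bash
python3 -m crank '[[0,0,0,0,0.05,0,1],[0,0,0,0,0.05,0,1]]'
```

```text
time: 15.62
tcp_pos: [527.4, -35.0, 16.2]
tcp_rot: [[0.993, 0.116, -0.0], [0.116, -0.993, 0.0], [-0.0, -0.0, -1.0]]
force: [-0.5, 2.1, -1.4]
gripper_width: 17.2
```

```bash
python3 -m crank '[[0,0,0,0,0.05,0,1],[0,0,0,0,0.05,0,1]]'
```

```text
time: 15.88
tcp_pos: [527.5, -36.0, 16.2]
tcp_rot: [[0.993, 0.116, 0.0], [0.116, -0.993, 0.0], [0.0, -0.0, -1.0]]
force: [-0.6, 0.8, -1.8]
gripper_width: 17.1
```

Run:
```python
from plant import *;import cv2,pickle
s=sense();print(s["force"],s["moment"],s["tcp_pos"])
c=camera("side");a=c["pixels"][310:400,320:420,::-1];pickle.dump((s,c),open("side10.pkl","wb"))
cv2.imwrite(f"pics/side10.png",cv2.resize(a,None,fx=6,fy=6,interpolation=cv2.INTER_CUBIC))
c=camera("top");a=c["pixels"][180:235,400:475,::-1];pickle.dump((s,c),open("top10.pkl","wb"))
cv2.imwrite(f"pics/top10.png",cv2.resize(a,None,fx=8,fy=8,interpolation=cv2.INTER_CUBIC))
```

```text
[-0.55693044  0.77326126 -1.76951895] [0.27423981 0.01184221 0.01575959] [527.50044797 -36.03945582  16.22494695]
```

View pics/side10.png

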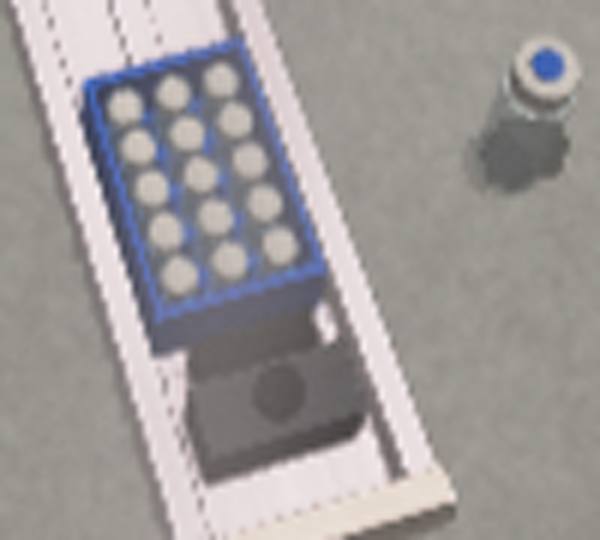

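View pics/top10.png

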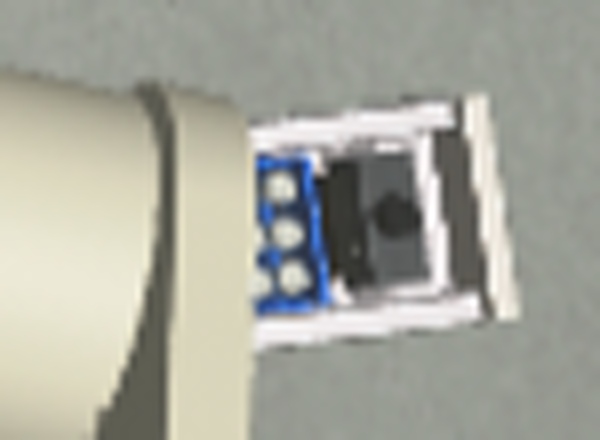

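```bash
python3 -m crank '[[0,0,0,0,0.05,0,1],[0,0,0,0,0.05,0,1]]'
```

```text
time: 16.23
tcp_pos: [527.6, -37.0, 16.2]
tcp_rot: [[0.993, 0.116, -0.0], [0.116, -0.993, 0.0], [-0.0, -0.0, -1.0]]
force: [-0.8, 1.4, -0.6]
gripper_width: 17.1
```

```bash
python3 -m crank '[[0,0,0,0,0.05,0,1],[0,0,0,0,0.05,0,1]]'
```

```text
time: 16.48
tcp_pos: [527.7, -38.0, 16.2]
tcp_rot: [[0.993, 0.116, -0.0], [0.116, -0.993, 0.0], [-0.0, -0.0, -1.0]]
force: [-0.9, 1.5, -1.1]
gripper_width: 17.2
```

```bash
python3 -m crank '[[0,0,0,0,0.05,0,1],[0,0,0,0,0.05,0,1]]'
```

```text
time: 16.73
tcp_pos: [527.8, -39.0, 16.2]
tcp_rot: [[0.993, 0.116, -0.0], [0.116, -0.993, 0.0], [-0.0, -0.0, -1.0]]
force: [-1.1, 1.2, -1.0]
gripper_width: 17.0
```

```bash
python3 -m crank '[[0,0,0,0,0.05,0,1],[0,0,0,0,0.05,0,1]]'
```

```text
time: 16.98
tcp_pos: [527.9, -40.0, 16.2]
tcp_rot: [[0.993, 0.116, -0.0], [0.116, -0.993, 0.0], [-0.0, -0.0, -1.0]]
force: [0.3, 2.4, -1.2]
gripper_width: 17.5
```

```bash
python3 -m crank '[[0,0,0,0,0.05,0,1],[0,0,0,0,0.05,0,1]]'
```

```text
time: 17.23
tcp_pos: [528.1, -41.0, 16.2]
tcp_rot: [[0.993, 0.116, -0.0], [0.116, -0.993, 0.0], [-0.0, -0.0, -1.0]]
force: [0.1, 2.2, -1.3]
gripper_width: 17.2
```

```bash
python3 -m crank '[[0,0,0,0,0.05,0,1],[0,0,0,0,0.05,0,1]]'
```

```text
time: 17.48
tcp_pos: [528.2, -42.0, 16.2]
tcp_rot: [[0.993, 0.116, -0.0], [0.116, -0.993, 0.0], [-0.0, -0.0, -1.0]]
force: [-0.2, 1.6, -2.3]
gripper_width: 16.7
```

```bash
python3 -m crank '[[0,0,0,0,0.05,0,1],[0,0,0,0,0.05,0,1]]'
```

```text
time: 17.73
tcp_pos: [528.2, -42.5, 16.2]
tcp_rot: [[0.993, 0.116, -0.0], [0.116, -0.993, 0.001], [-0.0, -0.001, -1.0]]
force: [-1.7, 7.6, 0.3]
gripper_width: 17.0
```

Run:
```python
from plant import *;import cv2,pickle
s=sense();print(s["force"],s["moment"],s["tcp_pos"])
c=camera("side");a=c["pixels"][310:400,320:420,::-1]
cv2.imwrite(f"pics/side11.png",cv2.resize(a,None,fx=6,fy=6,interpolation=cv2.INTER_CUBIC))
```

```text
[-1.72287127  7.60011242  0.26230453] [1.27468533 0.14962621 0.08163788] [528.18027659 -42.51673212  16.15885465]
```

View pics/side11.png

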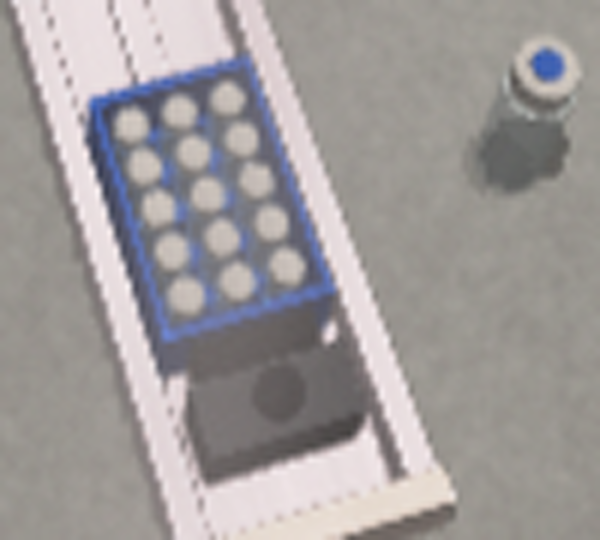

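```bash
python3 -m crank '[[0,0,0,0,0.03,0,1],[0,0,0,0,0,0,1]]'
```

```text
time: 18.02
tcp_pos: [528.2, -42.6, 16.1]
tcp_rot: [[0.993, 0.116, -0.0], [0.116, -0.993, 0.001], [-0.0, -0.001, -1.0]]
force: [-1.5, 8.0, 0.9]
gripper_width: 17.0
```

```bash
python3 -m crank '[[0,0,0,0,0.05,0,1],[0,0,0,0,0,0,1]]'
```

```text
time: 18.27
tcp_pos: [528.2, -42.9, 16.2]
tcp_rot: [[0.993, 0.116, -0.001], [0.116, -0.993, 0.002], [-0.0, -0.002, -1.0]]
force: [-2.6, 10.8, 1.2]
gripper_width: 16.8
```

```bash
python3 -m crank '[[0,0,0,0,0.01,0,1],[0,0,0,0,0,0,1],[0,0,0,0,0,0,1],[0,0,0,0,0,0,1],[0,0,0,0,0,0,1]]'
```

```text
time: 18.9
tcp_pos: [528.1, -42.9, 16.1]
tcp_rot: [[0.993, 0.116, -0.001], [0.116, -0.993, 0.002], [-0.0, -0.002, -1.0]]
force: [-1.7, 11.8, 0.7]
gripper_width: 17.1
```

```bash
python3 -m crank '[[0,0,0,0,-0.03,0,1],[0,0,0,0,-0.02,0,1],[0,0,0,0,0,0,0.4],[0,0,0,0,0,0,0.1],[0,0,0,0,0,0,0.1],[0,0,0,0,0,0,0.1],[0,0,0,0,0,0,0.1]]'
python3 - <<'E'
from plant import *;import cv2,pickle
s=sense();print(s["force"],s["moment"],s["tcp_pos"],s["gripper_width"])
c=camera("wrist");cv2.imwrite("pics/w12.png",c["pixels"][:,:,::-1])
c=camera("side");a=c["pixels"][220:400,280:420,::-1]
cv2.imwrite(f"pics/side12.png",cv2.resize(a,None,fx=3.3,fy=3.3,interpolation=cv2.INTER_CUBIC))
E
```

```text
time: 19.77
tcp_pos: [528.3, -43.4, 16.2]
tcp_rot: [[0.993, 0.116, -0.0], [0.116, -0.993, 0.0], [-0.0, -0.0, -1.0]]
force: [0.1, -0.3, -0.8]
gripper_width: 38.6
[ 0.06527162 -0.28269644 -0.80463964] [-0.02007754  0.0233328  -0.00973776] [528.33750207 -43.36566371  16.2125819 ] 38.63968865602816
```

View pics/w12.png

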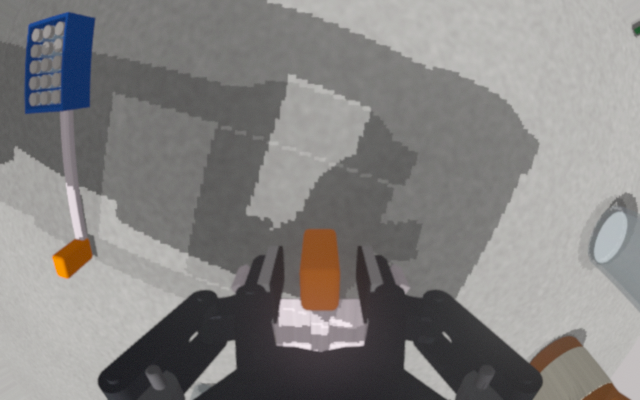

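View pics/side12.png

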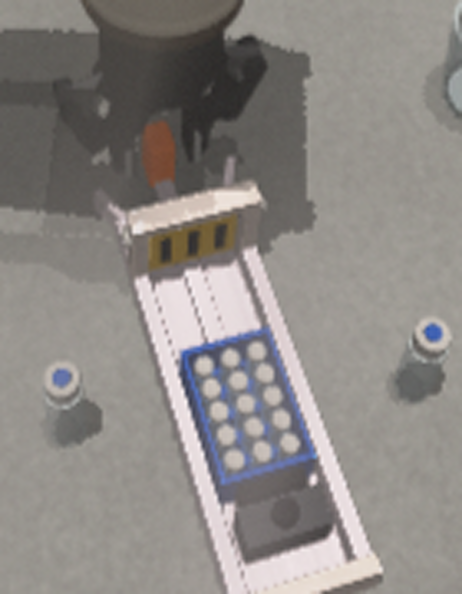

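The handle stands free between the open fingers at (320,270) in the wrist view. The flap is shut and the tub is on the stop in the side view. I lift straight up, slowly at first.

```bash
python3 -m crank '[[0,0,0,0,0,-0.5,0.1],[0,0,0,0,0,-1,0.1],[0,0,0,0,0,-1.5,0.1],[0,0,0,0,0,-2,0.1],[0,0,0,0,0,-3,0.1],[0,0,0,0,0,-3,0.1],[0,0,0,0,0,-2,0.1],[0,0,0,0,-2,0,0.1],[0,0,0,0,-4,0,0.1],[0,0,0,0,-4,0,0.1]]'
python3 -m crank '[[0,0,0,0,-5,0,0.1],[0,0,0,0,-5,0,0.1],[0,0,0,0,-2,0,0.1],[0,0,0,0,0,0,0.1],[0,0,0,0,0,0,0.1]]'
python3 - <<'E'
from plant import *;import cv2,pickle
s=sense();print(s["force"],s["tcp_pos"])
c=camera("top");pickle.dump((s,c),open("top13.pkl","wb"));a=c["pixels"][170:260,265:475,::-1]
cv2.imwrite(f"pics/top13.png",cv2.resize(a,None,fx=3.8,fy=3.8,interpolation=cv2.INTER_CUBIC))
cv2.imwrite("pics/top13f.png",c["pixels"][:,:,::-1])
c=camera("side");a=c["pixels"][200:400,280:420,::-1]
cv2.imwrite(f"pics/side13.png",cv2.resize(a,None,fx=3,fy=3,interpolation=cv2.INTER_CUBIC))
E
```

```text
time: 21.12
tcp_pos: [515.9, 57.8, 145.9]
tcp_rot: [[0.993, 0.116, -0.001], [0.116, -0.993, 0.0], [-0.001, -0.0, -1.0]]
force: [0.2, -0.3, 0.8]
gripper_width: 38.5
time: 21.75
tcp_pos: [502.4, 175.0, 145.9]
tcp_rot: [[0.993, 0.116, -0.001], [0.116, -0.993, -0.0], [-0.001, 0.0, -1.0]]
force: [0.3, -1.9, -0.1]
gripper_width: 38.2
[ 0.3383043  -1.94782909 -0.13434356] [502.42865795 175.02719933 145.93510193]
```

View pics/top13.png

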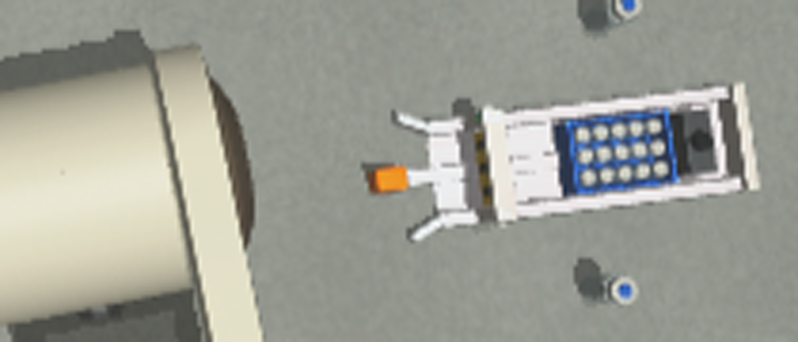

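View pics/side13.png

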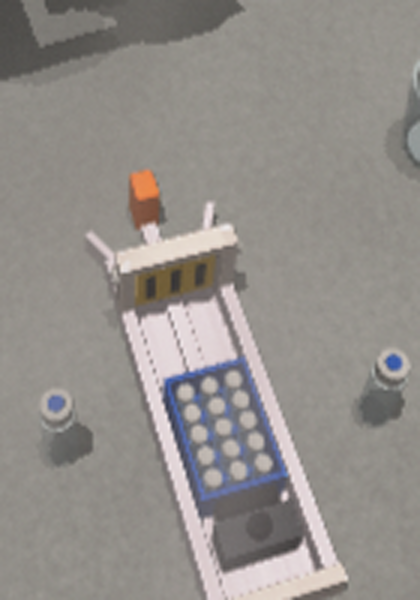

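```bash
sed -i 's/b\[:,:320\]=0/b[:,:400]=0/' m.py; python3 m.py top13.pkl 450
```

```text
((546.74755859375, -218.11305236816406), (55.519309997558594, 88.8698959350586), 6.3070549964904785)
tub lat -0.9136178684854793 along 102.17576879912245
tcp lat -0.09763807191383508 along -293.45380117107584
tool y yaw -83.3237771860577 force along/lat 1.97370544770449 0.11390677876084855
```

The carrier is on the stop, 0.9 mm off the centre line. The flap is shut and the arm is clear, so I hand in.

```bash
python3 -m crank '[[0,0,0,0,0,0,0.1],[0,0,0,0,0,0,0.1]]'; python3 -c "
from plant import hand_in;print(hand_in())"
```

```text
time: 22.1
tcp_pos: [502.9, 174.7, 146.2]
tcp_rot: [[0.993, 0.115, -0.0], [0.115, -0.993, 0.0], [-0.0, -0.0, -1.0]]
force: [-1.2, -0.5, -0.3]
gripper_width: 38.6
the job is handed in; nothing more can be done
None
```

I took the larger carrier by its orange handle, lined it up with the lane and slid it in through the flap. I found the stop by feel, with the nose about 146 mm past the hinge. I pressed there for about 0.6 s with 11–12 N at the wrist, which is roughly 10 N on the stop after sliding friction. Then I let go, lifted clear, drew back and handed in at 22.1 s.

**Last checks:** In the final top and side pictures the tub stands against the pad with the flap shut behind it. The tub is 0.9 mm off the centre line and in line with the lane to about 0.3°. The fingers are well clear, and the two vials beside the lane are where they were; I did not measure the other bystanders.

**Not confirmed:**
- **Final gap:** the gap between nose and pad was not measured directly. The final top-view fit along the lane took in the tub's rear wall (88.9 mm long instead of 80), so I relied on the contact position and the pictures.
- **Forces:** I read the wrist force only at the end of each move. The highest reading while pushing was about 12 N, and a short peak between readings would not have shown.

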